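Sort optics hardware into the sample trays

TASK

Clear up the loose hardware in front of the three trays: put the two steel posts, the two clamping forks and the lidded tin each into the tray whose ledge shows a sample of its kind. Every piece must lie flat on its tray's floor, none on top of another or on the rim. Leave the torch and the orange knob where they are.

Things in the scene. Friction and masses are not known exactly. Their poses are not given: they have to be found in the camera images.
- long_post: The longer loose steel post: a plain pale steel rod 13 mm thick and 76 mm long, lying down. Its collision shape is square in section, so it does not roll. Origin: centre of its underside; its length lies along its own y, z up. Starts lying on the bench, any yaw.
- short_post: The shorter loose steel post: a plain pale steel rod 13 mm thick and 50 mm long, lying down. Its collision shape is square in section, so it does not roll. Origin: centre of its underside; its length lies along its own y, z up. Starts lying on the bench, any yaw.
- fork_a: A flat black slotted clamping fork, 25 mm wide (own x), 60 mm long (own y), 7 mm thick; take it across its 25 mm width with the fingertips just above the bench. Origin: centre of its underside, z up. Starts flat on the bench, any yaw. The two loose forks are alike and both belong in the fork tray.
- fork_b: A flat black slotted clamping fork, 25 mm wide (own x), 60 mm long (own y), 7 mm thick; take it across its 25 mm width with the fingertips just above the bench. Origin: centre of its underside, z up. Starts flat on the bench, any yaw. The two loose forks are alike and both belong in the fork tray.
- tin: A white round lidded sample tin, 46 mm in diameter and 19 mm high, standing on the bench. Origin: centre of its underside, z up. The lid is fixed on.
- post_tray: The tray for posts. Open grey metal, screwed down, like the other two. Inside 96 mm (own x) by 150 mm (own y); walls 3 mm; inner floor 3 mm, rim 15 mm above the bench. Origin: at bench height under the middle of the inside; x points away from the robot (yaw within 12 degrees). Beyond its +x wall a ledge, 36 mm deep, 6 mm high, bears a fixed sample: a steel post 13 mm thick and 100 mm long, lying along y, its top 19 mm above the bench.
- fork_tray: The tray for clamping forks. Open grey metal, screwed down, like the other two. Inside 96 mm (own x) by 150 mm (own y); walls 3 mm; inner floor 3 mm, rim 15 mm above the bench. Origin: at bench height under the middle of the inside; x points away from the robot (yaw within 12 degrees). Beyond its +x wall a ledge, 36 mm deep, 6 mm high, bears a fixed sample: a black fork, 25 x 60 x 7 mm, lying along y, its top 13 mm above the bench.
- tin_tray: The tray for tins. Open grey metal, screwed down, like the other two. Inside 96 mm (own x) by 150 mm (own y); walls 3 mm; inner floor 3 mm, rim 15 mm above the bench. Origin: at bench height under the middle of the inside; x points away from the robot (yaw within 12 degrees). Beyond its +x wall a ledge, 36 mm deep, 6 mm high, bears a fixed sample: a small cream round lidded tin, 34 mm in diameter, its top 37 mm above the bench.
- knob: Bystander, loose: an orange fluted clamp knob 26 mm in diameter, standing with its metal stud up, 32 mm high in all. It stands among the pieces; leave it alone. Origin: centre of its underside.
- torch: Bystander, loose: a black pocket torch, 24 mm thick and 102 mm long (along its own y), lying in the middle among the pieces, pointing at the robot; leave it alone. Origin: centre of its underside.

How it is judged:
By the outcome, as a careful person would: the job done as asked, in the order asked, and still so for the second after the job is handed in, with the robot touching nothing.
It also fails if it takes over 112 s, if anything falls off the work surface, if the arm or the gripper's body presses on something with over 40 N, if the wrist force passes 120 N, or if a joint passes its speed limit or range.

ROBOT

A 6-joint arm with a two-finger parallel gripper is mounted at the origin on the work surface; the furniture and walls round the work are solid. World frame = base frame: x ahead of the robot, y to its left, z up, the work surface at z = 0. Lengths are in m, angles in rad, forces in N, time in s.
With the tool pointing down it reaches from about 0.3 to 0.875 m from the base axis. Payload 6.4 kg.
Tool frame: the origin (TCP) lies between the finger pads; the fingertips stand ctrl.finger_overhang ahead of it and the grasp point (between the pads) lies 2 mm behind it (ctrl.finger_overhang is the distance from the TCP to the fingertips, in m); z points along the fingers, y is the line along which they close (so a half turn about z gives the same grasp; the last joint's range is limited). The gripper opens to 85 mm and grips with 20 to 120 N. Pads are 22 mm wide; open, the fingers measure 114 mm over their backs; the gripper's body (76 mm by 85 mm) begins 54 mm behind the grasp point. The pads swing forward as they close: fully open they stand 13 mm farther back than shut.
Start: joints at [1.022, 0.181, 1.607, -0, 1.354, -0.206], TCP at [0.193, 0.542, 0.248] pointing down, gripper open.
Joint ranges: [-2.99, 2.99], [-0.89, 2.07], [0.3, 2.58], [-1.14, 4.28], [0, 2.63], [-3.12, 3.12]. Speed limits (rad/s): [2.57, 2.57, 3.01, 3.14, 3.14, 3.14].

INTERFACE

Orientations are given as a unit quaternion [w, x, y, z].
In Python, from bench import ctrl gives the robot as it stands.
- The arm moves only by the tool drive_tool, never from a script. Its argument "increments" is a list of rows, each a list of 3 entries, a list of its own where there are three numbers: the shift along the tool's x, y, z in mm, then the turn, a rotation vector about the tool's x, y, z in degrees, then the opening in per cent of the stroke, from 0 (shut) to 100 (fully open). A call has 1 to 8 rows; each row is the pose to reach, as a shift and turn from the pose commanded when the call began, along the tool's axes at that moment; what a row does not reach only later rows make up. A row lasts 1/8 s, in which the tool goes at most 62.5 mm and 10.7 degrees, less where a joint would pass 70% of its speed; a pose out of reach is approached as far as the arm can. A call with a gripper value outside its range is refused whole. The fingers move at their own pace and stop on an object; "newtons" is the grip in N (left out, the last holds). Time passes only in rows, so rows that repeat a pose let the fingers close. It gives the time, the measured TCP pose, the force, the opening and the grip force at its end, in the units of the state.
- ctrl.observe(): the state, without advancing time (a new reading comes with each control period).
- ctrl.get_image(name): name is "scene" or "top" or "wrist"; returns (picture, depth): 384x512x3 uint8, blue, green, red; 384x512 float32, m along the optical axis (not along the pixel's ray), 0 where there is no reading.
- ctrl.get_calibration(name): a dict with "vertical_fov" (degrees; the focal length in pixels is half the picture's height over the tangent of half this angle, whatever the lens; pixels are square), "cx", "cy" (the principal point, pixels), "extrinsics" (4x4, takes a point from camera to world coordinates); the wrist camera has in their place "tool_from_camera" (4x4, takes a point from camera to tool coordinates, whose origin is the TCP and whose axes are the flange's). Camera axes: x right, y down, z forward; pixel columns grow to the right and rows downward; lengths in m; the calibration is good to about 2 mm. A picture is of the moment at which its call begins: read the wrist's pose just before it. get_calibration takes no time and is no camera call.
- ctrl.sign_off(): hands the job in; it is judged then, once.
The state is a dict: "time": time; "q": joint angles; "dq": joint speeds; "joint_torque": joint torques, N m; "position": TCP position; "ee_rot": TCP orientation; "force": force on the tool from outside, world axes, zero at the start; "wrist_torque": the same for the moment, N m; "grip_width": finger opening in m; "finger_force": force on a finger pad.
Only numpy, scipy, OpenCV 4.12 (cv2) and the standard library are available. Lean on these libraries where they do the work, as an engineer would, in place of code of your own. Each camera call takes 0.05 s, during which the arm holds its last target. There are 200 camera calls.

## Working session

There is one attempt and no reset: what is moved stays moved. The work goes in short steps, Python scripts to look and compute and a tool call to move; the robot and the scene stay as the last step left them, time stands still between calls to the robot, and variables do not carry over. Pictures are saved under pics/ and viewed, at most 14 in all, crops included, and the job is handed in when it is done.

Besides the shell and the picture viewer there is one more tool, called after "Request:" in YAML: its name, and indented under it one key for each argument. drive_tool: Moves the arm, as the interface text tells. Its arguments: {"type":"object","properties":{"increments":{"type":"array","items":{"type":"array"}},"newtons":{"type":"number"}},"required":["increments"]}

```bash
ls; mkdir -p pics
python3 - <<'E'
from bench import ctrl
import cv2,numpy as np
s=ctrl.observe();print(s['time'],s['position'],s['ee_rot'],s['grip_width'],ctrl.finger_overhang)
for n in('top','scene','wrist'):
    im,d=ctrl.get_image(n);cv2.imwrite(f'pics/{n}0.png',im);np.save(f'pics/{n}0.npy',d)
    c=ctrl.get_calibration(n);print(n,c, (d>0).mean())
E
```

```text
pics
0.0 [0.19300416 0.54108623 0.24739182] [-3.01417882e-04  1.70585916e-01  9.85342427e-01 -8.09857939e-04] 0.0856730140607202 0.017
top {'vertical_fov': 54.42486704563599, 'cx': 259.98008165046934, 'cy': 195.22091560026627, 'extrinsics': array([[-0.00404542, -0.98634605,  0.16463626,  0.28372336],
       [-0.99985536,  0.00670939,  0.01562805, -0.00640672],
       [-0.01651928, -0.16454923, -0.98623053,  1.1560262 ],
       [ 0.        ,  0.        ,  0.        ,  1.        ]])} 0.996124267578125
scene {'vertical_fov': 45.97891602753326, 'cx': 253.92927619641367, 'cy': 196.27376012189623, 'extrinsics': array([[ 0.5595914 , -0.61000853,  0.56102322, -0.22161193],
       [-0.82865011, -0.40037519,  0.39120161, -0.47819735],
       [-0.01401654, -0.68380501, -0.72953015,  0.94475522],
       [ 0.        ,  0.        ,  0.        ,  1.        ]])} 0.996124267578125
wrist {'vertical_fov': 70.22119042939372, 'cx': 254.41657956330846, 'cy': 195.08807094281426, 'tool_from_camera': array([[ 7.15227237e-04, -9.57805109e-01, -2.87417573e-01,
         7.22107966e-02],
       [ 9.99999192e-01,  9.87214071e-04, -8.01384621e-04,
        -7.59994305e-04],
       [ 1.05131296e-03, -2.87416767e-01,  9.57805041e-01,
        -1.25363066e-01],
       [ 0.00000000e+00,  0.00000000e+00,  0.00000000e+00,
         1.00000000e+00]])} 0.9958953857421875
```

View pics/top0.png

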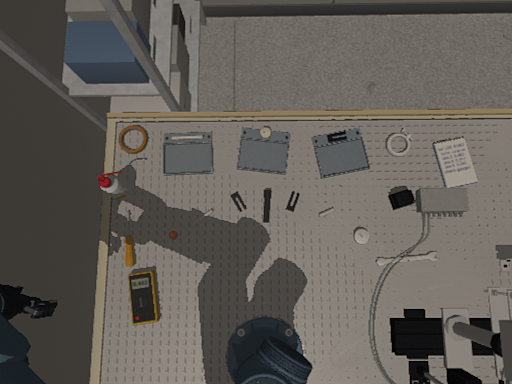

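View pics/scene0.png

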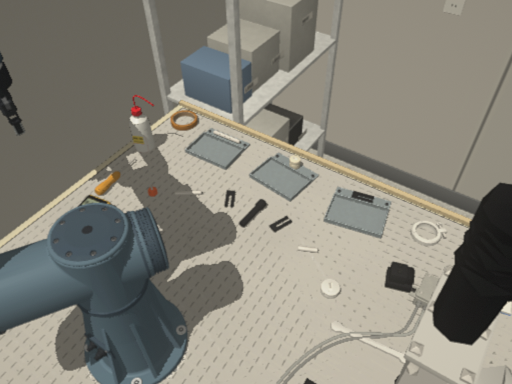

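The top view shows the post tray at (188,155), the tin tray at (263,150) and the fork tray at (341,155). The forks are at (239,201) and (292,201), the torch at (267,205), the short post at (326,211), the tin at (361,236), the knob at (173,235) and the long post, in shadow, near (207,212). The scene view agrees: long post (190,192), short post (308,249), tin (330,288).

```bash
cat > h.py <<'E'
import numpy as np, cv2
from scipy.spatial.transform import Rotation as R
from bench import ctrl
def rot(q): return R.from_quat([q[1],q[2],q[3],q[0]]).as_matrix()
def snap(n,tag):
    s=ctrl.observe(); im,d=ctrl.get_image(n); c=ctrl.get_calibration(n)
    if n=='wrist':
        T=np.eye(4);T[:3,:3]=rot(s['ee_rot']);T[:3,3]=s['position'];E=T@c['tool_from_camera']
    else: E=c['extrinsics']
    K=(192/np.tan(np.radians(c['vertical_fov']/2)),c['cx'],c['cy'])
    cv2.imwrite(f'pics/{tag}.png',im); np.savez(f'pics/{tag}.npz',im=im,d=d,E=E,K=K)
def load(tag):
    z=np.load(f'pics/{tag}.npz'); return z['im'],z['d'],z['E'],z['K']
def ray(E,K,p):
    p=np.atleast_2d(p).astype(float)
    v=np.c_[(p[:,0]-K[1])/K[0],(p[:,1]-K[2])/K[0],np.ones(len(p))]@E[:3,:3].T
    return E[:3,3],v
def plane(E,K,p,z):
    o,v=ray(E,K,p); return o+v*((z-o[2])/v[:,2])[:,None]
def tri(a,pa,b,pb):  # closest point of two rays, and gap
    oa,va=ray(a[2],a[3],pa);ob,vb=ray(b[2],b[3],pb);va=va[0];vb=vb[0]
    t=np.linalg.lstsq(np.c_[va,-vb],ob-oa,rcond=None)[0]
    A=oa+va*t[0];B=ob+vb*t[1];return (A+B)/2,np.linalg.norm(A-B)
def project(E,K,P):
    c=(np.atleast_2d(P)-E[:3,3])@E[:3,:3];return c[:,:2]/c[:,2:]*K[0]+K[1:]
E
python3 - <<'E'
from h import *
snap('top','top1');snap('scene','scene1')
a=load('top1');b=load('scene1')
for n,pa,pb in [('forkL',(239,201),(230,199)),('forkR',(292,201),(281,224)),('torch',(267,205),(253,213)),('short',(326,211),(308,249)),('tin',(361,236),(330,287)),('knob',(173,235),(153,191)),('long',(207,212),(190,192)),('pt',(188,155),(217,149)),('tt',(263,152),(283,177)),('ft',(341,155),(357,214))]:
    P,g=tri(a,pa,b,pb);print(n,P.round(3),round(g,4),plane(a[2],a[3],pa,0.005)[0].round(3))
im=a[0][110:265,120:390];cv2.imwrite('pics/c1.png',cv2.resize(im,None,fx=2.9,fy=2.9,interpolation=cv2.INTER_CUBIC))
E
```

```text
forkL [0.458 0.078 0.001] 0.0013 [0.458 0.077 0.005]
forkR [ 0.459 -0.089  0.   ] 0.003 [ 0.457 -0.088  0.005]
torch [ 0.444 -0.01   0.01 ] 0.0002 [ 0.445 -0.01   0.005]
short [ 0.425 -0.193  0.002] 0.0002 [ 0.425 -0.192  0.005]
tin [ 0.347 -0.294  0.016] 0.0015 [ 0.347 -0.296  0.005]
knob [0.354 0.278 0.01 ] 0.0029 [0.353 0.281 0.005]
long [0.418 0.182 0.007] 0.0158 [0.424 0.177 0.005]
pt [0.609 0.241 0.001] 0.0018 [0.608 0.241 0.005]
tt [ 0.618  0.001 -0.001] 0.0017 [0.615 0.002 0.005]
ft [ 0.604 -0.246  0.001] 0.0005 [ 0.603 -0.246  0.005]
```

View pics/c1.png

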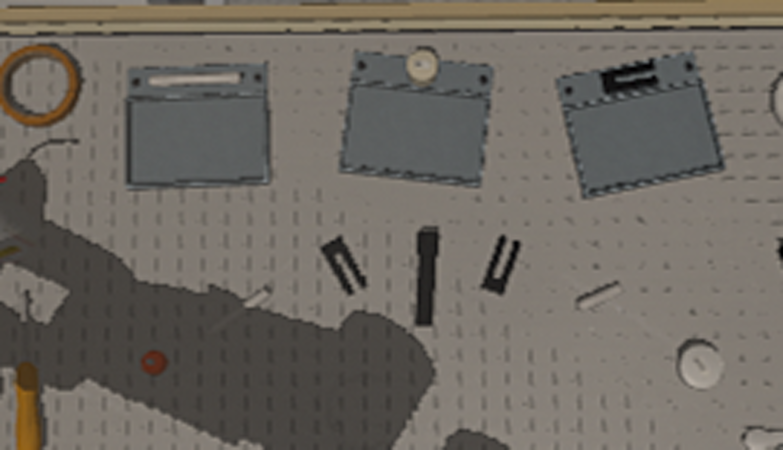

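The crop confirms which tray is which: left has the post sample, middle the tin and right the fork. The long post runs from about (270,290) down-left into the shadow. Next is a wrist look from above.

```bash
cat >> h.py <<'E'
def go(x,y,z,yaw):
    """shift (tool mm) and turn to TCP x,y,z with y_tool at angle yaw (deg) from world x, tool straight down"""
    s=ctrl.observe(); M=rot(s['ee_rot']); 
    a=np.radians(yaw); yt=np.array([np.cos(a),np.sin(a),0]); zt=np.array([0,0,-1.]); T=np.c_[np.cross(yt,zt),yt,zt]
    d=M.T@(np.array([x,y,z])-s['position'])*1000
    rv=np.degrees(R.from_matrix(M.T@T).as_rotvec())
    print('t%.2f shift'%s['time'],d.round(1),'turn',rv.round(1),'rows',max(np.linalg.norm(d)/62.5,np.linalg.norm(rv)/10.7).round(1))
E
python3 -c "
from h import *
go(.38,.12,.26,90)"
```

```text
t0.25 shift [-317.6 -334.   -11.9] turn [ -0.   -0.  -19.6] rows 7.4
```

Request:
drive_tool:
  increments:
    - [[-20,-21,-1],[0,0,-2],100]
    - [[-60,-63,-3],[0,0,-5],100]
    - [[-104,-109,-5],[0,0,-8],100]
    - [[-148,-156,-7],[0,0,-11],100]
    - [[-192,-202,-9],[0,0,-14],100]
    - [[-236,-248,-11],[0,0,-17],100]
    - [[-280,-294,-12],[0,0,-19],100]
    - [[-318,-334,-12],[0,0,-19.6],100]

```text
time: 1.25
position: [0.3811, 0.1182, 0.2607]
ee_rot: [0.001, 0.0, 1.0, 0.0]
force: [1.0, 0.4, -0.8]
grip_width: 0.0854
finger_force: 0.0
```

Request:
drive_tool:
  increments:
    - [[0,0,0],[0,0,0],100]

```text
time: 1.38
position: [0.3821, 0.1162, 0.2605]
ee_rot: [0.0, 0.005, 1.0, -0.0]
force: [0.0, 0.2, 0.3]
grip_width: 0.0853
finger_force: 0.0
```

```bash
python3 -c "
from h import *
s=ctrl.observe();print(s['position'],s['dq'])
snap('wrist','w1');go(.38,-.12,.26,90)"
```

```text
[0.38208957 0.11617711 0.2605417 ] [ 0.10364795 -0.00331902  0.01537372  0.0356326   0.01542937  0.06065613]
t1.43 shift [  -0.4 -238.2    0.3] turn [ 0.  -0.  -0.4] rows 3.8
```

View pics/w1.png

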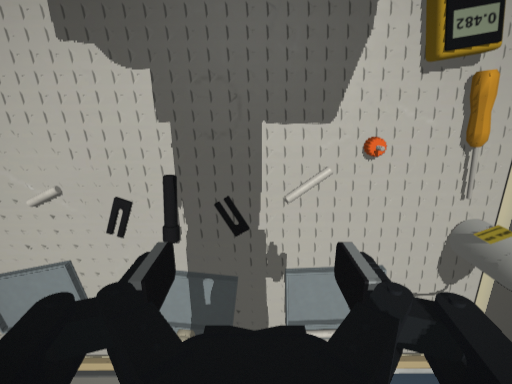

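The wrist picture shows everything at about 1.4 mm/px: the long post from (288,198) to (330,171), the forks at (232,216) and (120,217), the torch at (171,208), the short post at (43,197) and the knob at (375,147). The arm was still settling, so I'll retake it and then take a second view from the right.

```bash
python3 -c "
from h import *
snap('wrist','w1b')"
```

Request:
drive_tool:
  increments:
    - [[0,-30,0],[0,0,0],100]
    - [[0,-80,0],[0,0,0],100]
    - [[0,-135,0],[0,0,0],100]
    - [[0,-185,0],[0,0,0],100]
    - [[0,-220,0],[0,0,0],100]
    - [[0,-238,0],[0,0,0],100]
    - [[0,-238,0],[0,0,0],100]
    - [[0,-238,0],[0,0,0],100]

```text
time: 2.48
position: [0.3805, -0.1162, 0.2601]
ee_rot: [-0.0, -0.001, 1.0, 0.0]
force: [0.1, -0.6, -0.4]
grip_width: 0.0854
finger_force: 0.0
```

```bash
python3 -c "
from h import *
s=ctrl.observe();print(s['position'],s['dq'].round(3) if hasattr(s['dq'],'round') else s['dq'])
snap('wrist','w2')"
```

```text
[ 0.38047313 -0.11622136  0.26013051] [ 0.    -0.004 -0.001 -0.003 -0.    -0.004]
```

View pics/w2.png

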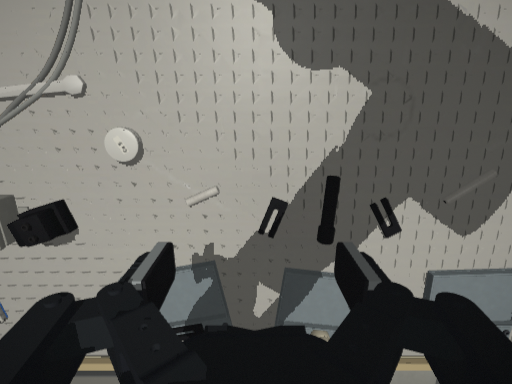

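The second view shows the forks at (273,217) and (385,217), the torch at (329,209), the short post at (202,196), the tin at (122,146) and the long post, in shadow, from (445,201) to (497,173). I'll take contours and triangulate.

```bash
cat > m.py <<'E'
from h import *
def blob(V,win,lo,hi,n=1):
    im=V[0];x0,y0,x1,y1=win
    g=cv2.cvtColor(im,cv2.COLOR_BGR2GRAY)[y0:y1,x0:x1]
    m=cv2.inRange(g,lo,hi)
    cs=cv2.findContours(m,cv2.RETR_EXTERNAL,cv2.CHAIN_APPROX_NONE)[0]
    c=max(cs,key=cv2.contourArea).reshape(-1,2)+[x0,y0]
    return c
def shape(V,c,z):
    P=plane(V[2],V[3],c,z)[:,:2]*1000
    (cx,cy),(w,h),a=cv2.minAreaRect(P.astype(np.float32))
    if w>h: w,h,a=h,w,a-90
    # long side direction from world x
    return (round(cx,1),round(cy,1)),(round(w,1),round(h,1)),round((a+90)%180,1)
E
python3 - <<'E'
from m import *
a=load('w1b');b=load('w2')
for n,wa,wb,lo,hi,z in [('forkL',(205,185,258,242),(360,190,410,245),0,38,.007),('forkR',(98,188,142,245),(250,190,298,243),0,38,.007),
  ('short',(15,175,75,215),(178,178,225,212),185,255,.013),('tin',None,(95,120,148,170),185,255,.019),('long',(275,160,342,210),None,185,255,.013),
  ('torch',(155,165,187,245),(312,165,347,245),0,38,.012)]:
    cs=[blob(V,w,lo,hi) if w else None for V,w in((a,wa),(b,wb))]
    for V,c in zip((a,b),cs):
        if c is not None: print(n,shape(V,c,z),cv2.contourArea(c.astype(np.float32)))
    if cs[0] is not None and cs[1] is not None:
        ctr=[cv2.minAreaRect(c.astype(np.float32))[0] for c in cs]
        P,g=tri(a,ctr[0],b,ctr[1]);print('   tri',P.round(4),round(g,4))
for n,pa,pb in[('longend1',(288,198),(446,201)),('longend2',(330,171),(496,173))]:
    print(n,*tri(a,pa,b,pb))
t=load('top1')
hsv=cv2.cvtColor(t[0],cv2.COLOR_BGR2HSV)
for p in[(188,160),(263,155),(341,160),(220,190)]: print(p,t[0][p[1],p[0]],hsv[p[1],p[0]])
E
```

```text
forkL ((456.0, 80.1), (25.2, 59.9), 30.1) 431.5
forkL ((455.1, 77.4), (25.7, 60.3), 30.8) 428.5
   tri [0.4566 0.0794 0.0032] 0.0009
forkR ((456.4, -87.8), (25.3, 59.5), 159.4) 420.5
forkR ((456.4, -90.5), (25.1, 59.0), 159.1) 390.5
   tri [ 0.4572 -0.09    0.0032] 0.0004
short ((415.1, -181.4), (0.9, 2.3), 129.9) 0.5
short ((413.3, -179.7), (2.6, 11.8), 117.1) 7.0
   tri [ 0.4136 -0.1793  0.0153] 0.0017
tin ((341.8, -291.5), (29.8, 40.4), 51.5) 508.5
long ((406.1, 190.1), (4.6, 71.9), 125.8) 99.5
torch ((444.5, -8.1), (23.9, 106.1), 175.0) 846.0
torch ((443.3, -8.8), (24.8, 103.8), 176.4) 875.5
   tri [ 0.4428 -0.0083  0.0096] 0.001
longend1 [0.43027537 0.16627169 0.00049208] 0.002811492077180053
longend2 [0.38745809 0.22330642 0.00762463] 0.0007135178769257697
(188, 160) [94 94 92] [90  5 94]
(263, 155) [95 95 91] [90 11 95]
(341, 160) [94 94 90] [90 11 94]
(220, 190) [115 123 130] [ 16  29 130]
```

Run:
```python
from m import *
a=load('w1b');b=load('w2');t=load('top1');s=load('scene1')
for th in (150,160,168,176):
  for n,V,w,z in[('short a',a,(15,175,75,215),.010),('short b',b,(178,178,225,212),.010),('tin b',b,(95,120,148,170),.017),('long a',a,(275,160,342,210),.010)]:
    c=blob(V,w,th,255);print(th,n,shape(V,c,z),cv2.contourArea(c.astype(np.float32)))
def tray(V,w,z):
    im=V[0];x0,y0,x1,y1=w;h=cv2.cvtColor(im,cv2.COLOR_BGR2HSV)[y0:y1,x0:x1]
    m=((h[...,1]<22)&(h[...,0]>40)&(h[...,2]>60)).astype(np.uint8)*255
    m=cv2.morphologyEx(m,cv2.MORPH_CLOSE,np.ones((5,5)));m=cv2.morphologyEx(m,cv2.MORPH_OPEN,np.ones((5,5)))
    c=max(cv2.findContours(m,cv2.RETR_EXTERNAL,cv2.CHAIN_APPROX_NONE)[0],key=cv2.contourArea).reshape(-1,2)+[x0,y0]
    return c
for n,w,ws in[('post',(155,122,222,182),(180,125,255,172)),('tin',(229,122,299,181),(242,148,322,205)),('fork',(306,122,378,186),(318,180,397,242))]:
    c=tray(t,w,.01);print(n,shape(t,c,.010)); d=tray(s,ws,.01);print(n,'scene',shape(s,d,.010))
    r=[cv2.moments(x.astype(np.float32)) for x in(c,d)]
    print('  tri',tri(t,(r[0]['m10']/r[0]['m00'],r[0]['m01']/r[0]['m00']),s,(r[1]['m10']/r[1]['m00'],r[1]['m01']/r[1]['m00'])))
```

```text
150 short a ((419.2, -185.8), (58.5, 97.7), 89.7) 2298.0
150 short b ((420.2, -194.5), (49.4, 68.8), 90.1) 1518.0
150 tin b ((349.1, -295.9), (64.7, 77.4), 90.1) 2112.0
150 long a ((406.9, 194.1), (71.8, 97.8), 89.7) 3234.0
160 short a ((419.2, -184.5), (58.5, 95.1), 89.7) 1651.5
160 short b ((420.2, -194.5), (49.4, 68.8), 90.1) 1518.0
160 tin b ((342.9, -288.0), (52.3, 61.5), 90.1) 1175.5
160 long a ((406.9, 194.1), (71.8, 97.8), 89.7) 3234.0
168 short a ((421.3, -195.1), (5.5, 48.8), 114.7) 90.0
168 short b ((420.9, -194.3), (6.7, 48.3), 113.7) 98.0
168 tin b ((347.7, -295.7), (42.9, 44.2), 130.5) 829.5
168 long a ((400.7, 191.3), (59.6, 92.0), 89.7) 1183.0
176 short a ((414.9, -181.0), (4.2, 17.2), 114.7) 23.0
176 short b ((418.4, -187.7), (4.5, 33.0), 117.0) 39.5
176 tin b ((346.8, -295.2), (41.0, 42.3), 81.2) 779.5
176 long a ((406.7, 191.1), (6.1, 73.2), 126.1) 163.5
post ((612.9, 240.0), (136.6, 152.4), 93.4)
post scene ((607.9, 240.3), (136.4, 160.3), 93.5)
  tri (array([0.61025041, 0.2418642 , 0.00118842]), np.float64(0.005621394107445406))
tin ((620.0, 0.6), (137.1, 153.1), 82.8)
tin scene ((616.3, 0.0), (136.7, 158.1), 83.1)
  tri (array([0.61822543, 0.00098537, 0.00157652]), np.float64(0.0009162381352049149))
fork ((612.4, -243.0), (136.7, 157.7), 101.1)
fork scene ((608.1, -244.0), (138.0, 154.0), 101.2)
  tri (array([ 0.6135367 , -0.24467016, -0.00153248]), np.float64(0.0007692858337075297))
```

Fitted shapes:

| Thing | Position (mm) | Direction or yaw | Measured size (mm) |
|---|---|---|---|
| Long post | (407, 191) | axis 126° | about 73 long |
| Short post | (421, −194) | axis 114° | about 49 long |
| forkL | (456, 79) | axis 30.5° | 25 × 60 |
| forkR | (456, −89) | axis 159.3° | 25 × 59 |
| Tin | (347.5, −295.5) | – | 43–44 across |
| Post tray | (593, 240) | 3.4° | outer depth 137, against 138 given |
| Tin tray | (600, 3) | −7° | outer depth 137, against 138 given |
| Fork tray | (593, −247) | 11.1° | outer depth 137–138, against 138 given |

The sizes agree with the text. Next I'll check heights by depth and plan the long post.

Run:
```python
from m import *
a=load('w1b');b=load('w2');t=load('top1')
def hz(V,P):
    u=project(V[2],V[3],P)[0].round().astype(int);d=V[1][u[1]-1:u[1]+2,u[0]-1:u[0]+2]
    o,v=ray(V[2],V[3],u);return (o+v[0]*np.median(d)).round(4)
print('long',hz(a,[.4067,.191,.013]),hz(b,[.4067,.191,.013]))
print('short',hz(b,[.421,-.194,.013]));print('tin',hz(b,[.340,-.300,.019]),hz(t,[.3475,-.2955,.019]))
print('bench',hz(b,[.40,-.24,0]),hz(a,[.45,.24,0]));
for p in([.593,.240,.003],[.6,.003,.003],[.593,-.247,.003]):print('floor',hz(t,p))
go(.4067,.191,.10,36.1)
```

```text
long [0.4076 0.1912 0.0118] [0.4072 0.1922 0.0118]
short [ 0.4214 -0.1937  0.0117]
tin [ 0.3396 -0.3     0.019 ] [ 0.3465 -0.2955  0.0205]
bench [ 0.3995 -0.2398 -0.0006] [ 4.499e-01  2.405e-01 -4.000e-04]
floor [0.5917 0.2411 0.0032]
floor [0.5992 0.0017 0.0044]
floor [ 0.5939 -0.2455  0.004 ]
t2.52 shift [-26.8 307.2 160.3] turn [ 0. -0. 54.] rows 5.6
```

Request:
drive_tool:
  increments:
    - [[-3,30,10],[0,0,5],50]
    - [[-8,85,35],[0,0,14],50]
    - [[-13,140,65],[0,0,24],50]
    - [[-18,200,100],[0,0,34],50]
    - [[-23,255,130],[0,0,44],50]
    - [[-27,295,150],[0,0,52],50]
    - [[-27,307,160],[0,0,54],50]
    - [[-27,307,160],[0,0,54],50]

```text
time: 3.52
position: [0.4048, 0.1921, 0.0982]
ee_rot: [-0.002, 0.452, 0.892, -0.001]
force: [0.4, -0.4, 0.3]
grip_width: 0.0426
finger_force: 0.0
```

Run:
```python
from m import *
print(ctrl.observe()['grip_width']);snap('wrist','w3');go(.4067,.191,.02,36.1)
```

```text
0.042620770555326704
t3.58 shift [-0.5  1.  79.4] turn [-0.1 -0.1  0.2] rows 1.3
```

View pics/w3.png

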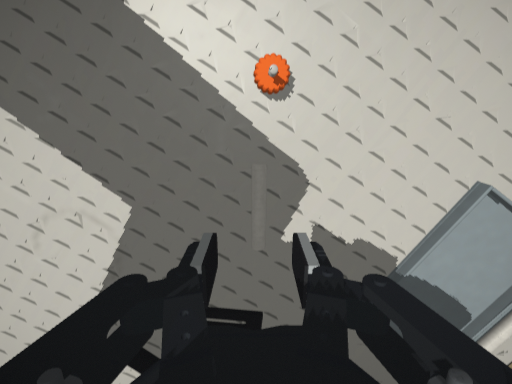

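The post runs from (258,165) to (258,250), parallel to the fingers and midway between them. Descending.

Request:
drive_tool:
  increments:
    - [[0,0,20],[0,0,0],50]
    - [[0,0,45],[0,0,0],50]
    - [[0,0,65],[0,0,0],50]
    - [[0,1,76],[0,0,0],50]
    - [[0,1,78],[0,0,0],50]
    - [[0,1,78],[0,0,0],0]
    - [[0,1,78],[0,0,0],0]
    - [[0,1,78],[0,0,0],0]
  newtons: 50

```text
time: 4.58
position: [0.4092, 0.1898, 0.0233]
ee_rot: [0.001, 0.454, 0.891, 0.0]
force: [-2.2, -0.5, 5.9]
grip_width: 0.0094
finger_force: 50.0
```

Request:
drive_tool:
  increments:
    - [[0,0,0],[0,0,0],0]
    - [[0,0,0],[0,0,0],0]
    - [[0,0,-15],[0,0,0],0]
    - [[0,0,-50],[0,0,0],0]
    - [[0,0,-90],[0,0,0],0]
    - [[0,0,-90],[0,0,0],0]

```text
time: 5.32
position: [0.411, 0.1903, 0.1161]
ee_rot: [0.003, 0.454, 0.891, 0.002]
force: [-0.0, 1.1, -0.6]
grip_width: 0.0095
finger_force: 49.3
```

Run:
```python
from m import *
a=np.radians(3.4);p=np.array([.593,.240])+.035*np.array([-np.sin(a),np.cos(a)])
print(p);s=ctrl.observe();print(s['grip_width'],s['finger_force']);go(p[0],p[1],.11,93.4);snap('wrist','w4')
```

```text
[0.59092428 0.27493839]
0.009490285455273447 49.25357937812805
t5.33 shift [-37.1 195.3   7.6] turn [  0.3   0.4 -57.4] rows 5.4
```

View pics/w4.png

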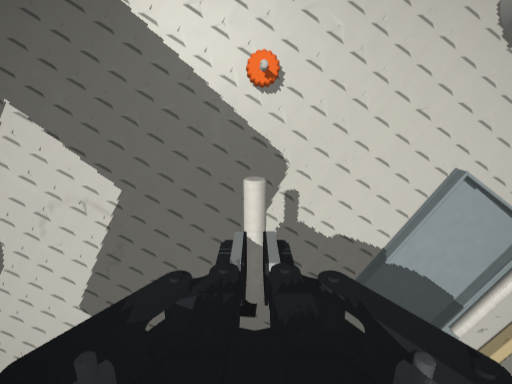

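The long post is held, about 13 mm thick between the pads at (255,210) and level. The tips touch the bench at TCP z ≈ 0.023. Now carrying it to the tray.

Request:
drive_tool:
  increments:
    - [[-3,15,0],[0,0,-4],0]
    - [[-9,50,2],[0,0,-13],0]
    - [[-15,85,4],[0,0,-22],0]
    - [[-22,120,6],[0,0,-32],0]
    - [[-30,155,8],[0,0,-42],0]
    - [[-35,180,8],[0,0,-51],0]
    - [[-37,195,8],[0,0,-57.4],0]
    - [[-37,195,8],[0,0,-57.4],0]

```text
time: 6.38
position: [0.5874, 0.2742, 0.1025]
ee_rot: [-0.001, -0.029, 1.0, -0.0]
force: [-0.4, 0.5, -0.5]
grip_width: 0.0093
finger_force: 49.2
```

Request:
drive_tool:
  increments:
    - [[0,0,0],[0,0,0],0]
    - [[0,0,0],[0,0,0],0]

```text
time: 6.62
position: [0.587, 0.2739, 0.1039]
ee_rot: [-0.001, -0.029, 1.0, -0.0]
force: [-0.8, -0.4, -1.0]
grip_width: 0.009
finger_force: 49.2
```

Run:
```python
from m import *
s=ctrl.observe();print(s['position'],s['grip_width'],s['finger_force']);go(.591,.275,.027,93.4);snap('wrist','w5')
```

```text
[0.587034   0.27391619 0.10390042] 0.00898117502505636 49.244041442871094
t6.62 shift [-4.1  0.9 76.9] turn [-0.  -0.1 -0.1] rows 1.2
```

View pics/w5.png

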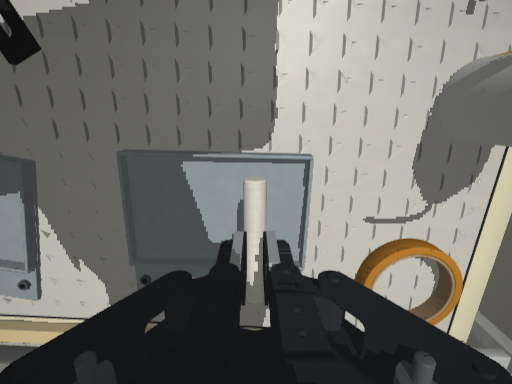

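The tray is at (120–312, 150–265). The post's near end is at (255,178) and its far end at (253,325), parallel to the tray's x axis. I'll compute where its ends are.

Run:
```python
from m import *
v=load('w5')
print(plane(v[2],v[3],[(255,180),(253,325)],.088).round(4))
print('tray corners rim',plane(v[2],v[3],[(120,152),(312,156),(300,268)],.015).round(4))
print('inner near-wall foot/top', plane(v[2],v[3],[(255,161)],.003).round(4))
```

```text
[[0.5485 0.2708 0.088 ]
 [0.6421 0.275  0.088 ]]
tray corners rim [[0.5496 0.1651 0.015 ]
 [0.544  0.3154 0.015 ]
 [0.6439 0.3166 0.015 ]]
inner near-wall foot/top [[0.5526 0.2711 0.003 ]]
```

Request:
drive_tool:
  increments:
    - [[-4,0,15],[0,0,0],0]
    - [[-9,0,40],[0,0,0],0]
    - [[-9,0,60],[0,0,0],0]
    - [[-9,0,72],[0,0,0],0]
    - [[-9,0,76],[0,0,0],0]
    - [[-9,0,77],[0,0,0],0]
    - [[-9,0,77],[0,0,0],0]

```text
time: 7.55
position: [0.5975, 0.275, 0.0281]
ee_rot: [0.001, -0.029, 1.0, 0.0]
force: [0.5, -0.3, -0.1]
grip_width: 0.0094
finger_force: 49.2
```

Request:
drive_tool:
  increments:
    - [[0,0,1],[0,0,0],0]
    - [[0,0,2],[0,0,0],0]
    - [[0,0,2],[0,0,0],25]
    - [[0,0,2],[0,0,0],25]
    - [[0,0,2],[0,0,0],25]
    - [[0,0,-20],[0,0,0],25]
    - [[0,0,-60],[0,0,0],30]
    - [[0,0,-90],[0,0,0],40]

```text
time: 8.55
position: [0.5979, 0.275, 0.1208]
ee_rot: [0.001, -0.029, 1.0, 0.0]
force: [0.4, -0.3, 0.8]
grip_width: 0.0341
finger_force: 0.0
```

Run:
```python
from m import *
s=ctrl.observe();print(s['position'],s['force'],s['grip_width']);go(.421,-.194,.15,24);snap('wrist','w6')
```

```text
[0.59787677 0.27504348 0.1207698 ] [ 0.38829422 -0.33246738  0.82967934] 0.034112639214756726
t8.55 shift [ 204.  -457.9  -30.1] turn [ 0.1  0.1 69.4] rows 8.0
```

View pics/w6.png

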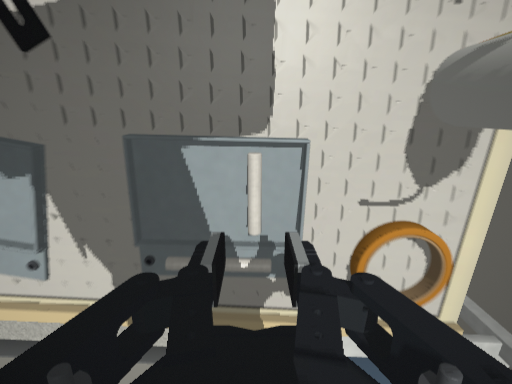

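The long post lies flat inside the tray, from (254,153) to (254,235). Next is the short post.

Request:
drive_tool:
  increments:
    - [[15,-30,-10],[0,0,5],50]
    - [[37,-83,-20],[0,0,14],50]
    - [[60,-138,-30],[0,0,23],50]
    - [[85,-193,-30],[0,0,32],50]
    - [[110,-248,-30],[0,0,41],50]
    - [[135,-303,-30],[0,0,50],50]
    - [[160,-358,-30],[0,0,59],50]
    - [[183,-410,-30],[0,0,65],50]

```text
time: 9.6
position: [0.4378, -0.1473, 0.1488]
ee_rot: [0.001, 0.514, 0.858, -0.0]
force: [1.6, -0.3, 0.6]
grip_width: 0.0426
finger_force: 0.0
```

Run:
```python
from m import *
go(.421,-.194,.10,24)
```

```text
t9.60 shift [-33.2 -36.9  48.8] turn [0.1 0.1 4.1] rows 1.1
```

Request:
drive_tool:
  increments:
    - [[-17,-20,15],[0,0,4],50]
    - [[-33,-37,40],[0,0,4],50]
    - [[-33,-37,49],[0,0,4],50]
    - [[-33,-37,49],[0,0,4],50]
    - [[-33,-37,49],[0,0,4],50]

```text
time: 10.22
position: [0.4222, -0.1915, 0.0992]
ee_rot: [0.001, 0.541, 0.841, -0.0]
force: [-0.2, -0.2, -0.3]
grip_width: 0.0428
finger_force: 0.0
```

Run:
```python
from m import *
snap('wrist','w7');v=load('w7');g=v[0]
print(ctrl.observe()['position']);go(.421,-.194,.024,24)
print('expect',project(v[2],v[3],[.421,-.194,.010]).round(1), 'bench', g[150,150])
for th in(150,160,168,175,182):
    c=blob(v,(210,120,300,260),th,255);print(th,shape(v,c,.010))
```

```text
[ 0.42219737 -0.19150094  0.09924609]
t10.28 shift [-1.7 -2.2 75.2] turn [0.  0.1 0.4] rows 1.2
expect [[251.7 205.6]] bench [163 171 174]
150 ((419.2, -184.6), (75.9, 118.4), 114.5)
160 ((419.2, -184.6), (75.9, 118.4), 114.5)
168 ((404.6, -165.4), (59.9, 74.5), 111.8)
175 ((421.1, -193.6), (4.9, 46.5), 114.1)
182 ((414.8, -180.7), (4.1, 17.7), 114.4)
```

View pics/w7.png

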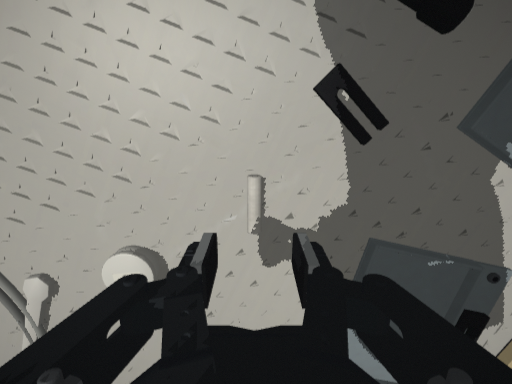

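The short post is at (255,175)–(255,235), centred and aligned as measured. Descending and gripping.

Request:
drive_tool:
  increments:
    - [[0,-1,20],[0,0,0],50]
    - [[0,-1,45],[0,0,0],50]
    - [[0,-1,65],[0,0,0],50]
    - [[0,-1,73],[0,0,0],50]
    - [[0,-1,75],[0,0,0],50]
    - [[0,-1,75],[0,0,0],0]
    - [[0,-1,75],[0,0,0],0]
    - [[0,-1,75],[0,0,0],0]
  newtons: 50

```text
time: 11.28
position: [0.4211, -0.1927, 0.0242]
ee_rot: [0.001, 0.542, 0.84, -0.0]
force: [-1.4, 2.2, 7.0]
grip_width: 0.009
finger_force: 49.4
```

Request:
drive_tool:
  increments:
    - [[0,0,0],[0,0,0],0]
    - [[0,0,-10],[0,0,0],0]
    - [[0,0,-40],[0,0,0],0]
    - [[0,0,-85],[0,0,0],0]
    - [[0,0,-110],[0,0,0],0]
    - [[0,0,-110],[0,0,0],0]

```text
time: 12.02
position: [0.4218, -0.1934, 0.1358]
ee_rot: [0.003, 0.542, 0.84, -0.0]
force: [-0.6, 0.7, -0.4]
grip_width: 0.0091
finger_force: 48.9
```

Run:
```python
from m import *
# tray from w6 (post tray rim) 
v=load('w6')
print('rim',plane(v[2],v[3],[(124,136),(309,141),(301,248),(136,244)],.015).round(4))
print('post ends',plane(v[2],v[3],[(254,153),(254,235)],.016).round(4))
s=ctrl.observe();print(s['position'],s['grip_width'],s['finger_force']);go(.597,.205,.13,93.0)
```

```text
rim [[0.5502 0.1627 0.015 ]
 [0.5452 0.3163 0.015 ]
 [0.6441 0.3204 0.015 ]
 [0.6492 0.1661 0.015 ]]
post ends [[0.5577 0.2711 0.016 ]
 [0.633  0.2755 0.016 ]]
[ 0.42180103 -0.19337456  0.13577068] 0.009141722086284975 48.869234919548035
t12.03 shift [290.7 323.9   5.1] turn [ -0.    0.3 -68.6] rows 7.0
```

Request:
drive_tool:
  increments:
    - [[18,20,0],[0,0,-4],0]
    - [[54,60,0],[0,0,-13],0]
    - [[94,105,0],[0,0,-23],0]
    - [[134,150,0],[0,0,-33],0]
    - [[174,195,0],[0,0,-43],0]
    - [[214,240,0],[0,0,-52],0]
    - [[250,280,0],[0,0,-61],0]
    - [[275,308,3],[0,0,-66],0]

```text
time: 13.02
position: [0.5873, 0.1876, 0.1286]
ee_rot: [-0.001, -0.006, 1.0, -0.0]
force: [0.1, -0.2, -0.7]
grip_width: 0.0087
finger_force: 48.9
```

Request:
drive_tool:
  increments:
    - [[7,16,0],[0,0,-3],0]
    - [[7,16,0],[0,0,-3],0]
    - [[7,16,0],[0,0,-3],0]

```text
time: 13.4
position: [0.5799, 0.2002, 0.1298]
ee_rot: [-0.0, -0.029, 1.0, -0.0]
force: [0.2, 0.1, 0.2]
grip_width: 0.0092
finger_force: 48.9
```

Run:
```python
from m import *
s=ctrl.observe();print(s['position'],s['grip_width'],s['finger_force']);go(.598,.206,.028,93.0)
```

```text
[0.57989797 0.20015283 0.1298142 ] 0.009216757911230866 48.94532918930054
t13.40 shift [-18.5   4.9 101.8] turn [-0.  -0.1  0.3] rows 1.7
```

Request:
drive_tool:
  increments:
    - [[-9,2,20],[0,0,0],0]
    - [[-18,5,50],[0,0,0],0]
    - [[-18,5,78],[0,0,0],0]
    - [[-18,5,94],[0,0,0],0]
    - [[-18,5,100],[0,0,0],0]
    - [[-18,5,101],[0,0,0],0]
    - [[-18,5,101],[0,0,0],0]

```text
time: 14.28
position: [0.599, 0.2073, 0.0304]
ee_rot: [0.001, -0.029, 1.0, 0.0]
force: [-0.1, 0.7, -0.9]
grip_width: 0.0089
finger_force: 48.9
```

Request:
drive_tool:
  increments:
    - [[0,0,2],[0,0,0],0]
    - [[0,0,3],[0,0,0],0]
    - [[0,0,3],[0,0,0],0]

```text
time: 14.65
position: [0.5986, 0.2074, 0.0273]
ee_rot: [0.0, -0.029, 1.0, 0.0]
force: [-1.8, 0.5, 5.1]
grip_width: 0.009
finger_force: 49.6
```

Request:
drive_tool:
  increments:
    - [[0,0,0],[0,0,0],25]
    - [[0,0,0],[0,0,0],25]
    - [[0,0,0],[0,0,0],25]
    - [[0,0,-20],[0,0,0],25]
    - [[0,0,-60],[0,0,0],30]
    - [[0,0,-95],[0,0,0],40]
    - [[0,0,-95],[0,0,0],60]

```text
time: 15.52
position: [0.6012, 0.2078, 0.1268]
ee_rot: [0.004, -0.029, 1.0, 0.001]
force: [0.4, -0.7, 0.1]
grip_width: 0.0506
finger_force: 0.0
```

Run:
```python
from m import *
snap('wrist','w8');v=load('w8');im=v[0]
# bright, unsaturated bars inside tray
rim=project(v[2],v[3],[[.549,.167,.003],[.546,.314,.003],[.642,.317,.003],[.645,.168,.003]]);print('tray px',rim.round())
for P in ([.598,.207,.010],[.596,.273,.010]):
    u=project(v[2],v[3],P)[0].round().astype(int);print('px',u,im[u[1],u[0]],'depth z',(v[2][:3,3]+ray(v[2],v[3],u)[1][0]*v[1][u[1],u[0]]).round(4))
print(ctrl.observe()['position']);go(.456,.079,.10,120.5)
cv2.imwrite('pics/w8c.png',cv2.resize(im[80:280,100:340],None,fx=2.5,fy=2.5))
```

```text
tray px [[213. 133.]
 [378. 140.]
 [362. 237.]
 [213. 232.]]
px [255 191] [203 215 218] depth z [0.5968 0.2069 0.0151]
px [327 193] [201 211 215] depth z [0.5949 0.2721 0.0148]
[0.59970199 0.20756661 0.12436776]
t15.57 shift [ 151.1 -119.9   23.6] turn [ -0.    0.3 -27.1] rows 3.1
```

View pics/w8c.png

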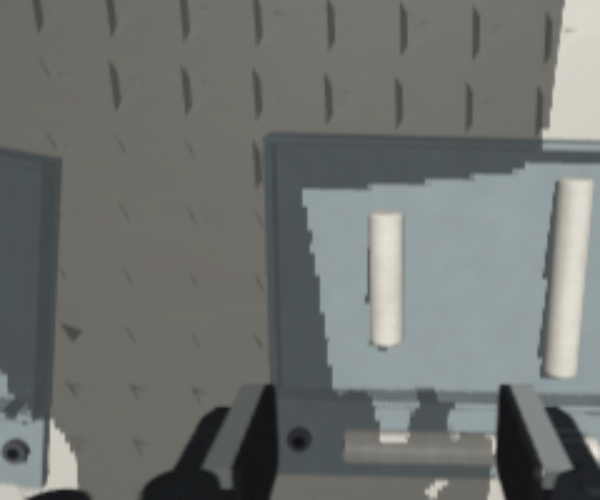

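Both posts lie flat in the post tray: the short one at crop (385,278), the long one at crop (568,278), with tops at 15 mm. Next is forkL.

Request:
drive_tool:
  increments:
    - [[25,-20,0],[0,0,-4],50]
    - [[65,-52,2],[0,0,-12],50]
    - [[105,-84,8],[0,0,-20],50]
    - [[140,-111,16],[0,0,-26],50]
    - [[151,-120,24],[0,0,-27],50]
    - [[151,-120,24],[0,0,-27],50]
    - [[151,-120,24],[0,0,-27],50]

```text
time: 16.45
position: [0.4551, 0.0789, 0.0975]
ee_rot: [0.0, -0.262, 0.965, 0.0]
force: [-0.5, -0.2, 0.7]
grip_width: 0.0428
finger_force: 0.0
```

Run:
```python
from m import *
snap('wrist','w9');v=load('w9')
print(project(v[2],v[3],[.456,.079,.007]).round())
u=project(v[2],v[3],[.456,.079,.007])[0].astype(int)
for th in(30,38,45):
  c=blob(v,(u[0]-50,u[1]-60,u[0]+50,min(u[1]+55,236)),0,th);print(th,shape(v,c,.007))
s=ctrl.observe();print(s['position'],s['grip_width']);go(.456,.079,.0245,120.5)
```

```text
[[256. 206.]]
30 ((455.3, 78.1), (23.6, 55.7), 29.6)
38 ((455.3, 78.0), (24.4, 55.4), 30.4)
45 ((455.3, 78.0), (24.4, 55.4), 30.4)
[0.45530698 0.07899451 0.09761126] 0.042780694537438935
t16.50 shift [-0.5 -0.3 73.1] turn [-0.   0.  -0.1] rows 1.2
```

Request:
drive_tool:
  increments:
    - [[0,0,20],[0,0,0],50]
    - [[0,0,45],[0,0,0],50]
    - [[0,0,64],[0,0,0],50]
    - [[0,0,71],[0,0,0],50]
    - [[0,0,73],[0,0,0],50]
    - [[0,0,73],[0,0,0],0]
    - [[0,0,73],[0,0,0],0]
    - [[0,0,73],[0,0,0],0]
  newtons: 40

```text
time: 17.5
position: [0.4549, 0.0786, 0.0248]
ee_rot: [0.0, -0.262, 0.965, -0.0]
force: [-0.1, 0.6, 0.3]
grip_width: -0.0001
finger_force: 0.0
```

Request:
drive_tool:
  increments:
    - [[0,0,0],[0,0,0],0]
    - [[0,0,-10],[0,0,0],0]
    - [[0,0,-40],[0,0,0],0]
    - [[0,0,-85],[0,0,0],0]
    - [[0,0,-110],[0,0,0],0]
    - [[0,0,-110],[0,0,0],0]

```text
time: 18.25
position: [0.4564, 0.0785, 0.1371]
ee_rot: [0.003, -0.262, 0.965, -0.001]
force: [0.2, 0.1, -0.8]
grip_width: 0.0003
finger_force: 0.0
```

Run:
```python
from m import *
snap('wrist','w10');v=load('w10')
s=ctrl.observe();print(s['position'],s['grip_width'],s['finger_force'])
# bench patch of the fork now clear?
u=project(v[2],v[3],[.456,.079,.0])[0].astype(int);print(u,v[0][u[1],u[0]])
a=np.radians(11.1);o=np.array([.594,-.2475])
for k in(.035,-.035):print(o+k*np.array([-np.sin(a),np.cos(a)]))
go(.601,-.282,.13,101.1)
```

```text
[0.455157   0.07858643 0.13547366] -0.00013495368868424973 0.0
[256 189] [114 120 121]
[ 0.58726173 -0.21315476]
[ 0.60073827 -0.28184524]
t18.30 shift [  56.4 -384.8    6. ] turn [-0.1  0.1 19.3] rows 6.2
```

The fingers closed just above the fork at width 0. The tips really are 17 mm ahead of the TCP, so I need to go about 6 mm lower. First I'll check that the fork hasn't moved.

Run:
```python
from m import *
v=load('w10');u=np.array([256,189])
for th in(30,38): print(shape(v,blob(v,(200,130,310,232),0,th),.007))
go(.4555,.0785,.0185,120.5)
```

```text
((456.5, 78.6), (23.1, 57.8), 30.9)
((456.4, 78.8), (23.9, 57.7), 30.4)
t18.30 shift [ 0.00e+00 -1.00e-01  1.17e+02] turn [-0.1  0.1 -0.1] rows 1.9
```

Request:
drive_tool:
  increments:
    - [[0,0,20],[0,0,0],50]
    - [[0,0,50],[0,0,0],50]
    - [[0,0,80],[0,0,0],50]
    - [[0,0,104],[0,0,0],50]
    - [[0,0,114],[0,0,0],50]
    - [[0,0,117],[0,0,0],50]
    - [[0,0,117],[0,0,0],50]

```text
time: 19.18
position: [0.4548, 0.0786, 0.0176]
ee_rot: [0.0, -0.262, 0.965, -0.0]
force: [-0.4, 0.7, 0.5]
grip_width: 0.0431
finger_force: 0.0
```

Request:
drive_tool:
  increments:
    - [[0,0,0],[0,0,0],0]
    - [[0,0,0],[0,0,0],0]
    - [[0,0,0],[0,0,0],0]
    - [[0,0,0],[0,0,0],0]

```text
time: 19.68
position: [0.4553, 0.0786, 0.0183]
ee_rot: [0.001, -0.262, 0.965, -0.0]
force: [-1.8, -0.2, 5.7]
grip_width: 0.0235
finger_force: 39.7
```

Fork gripped at 23.5 mm. Lift and carry.

Request:
drive_tool:
  increments:
    - [[0,0,-10],[0,0,0],0]
    - [[0,0,-40],[0,0,0],0]
    - [[2,-15,-80],[0,0,1],0]
    - [[10,-65,-108],[0,0,4],0]
    - [[18,-120,-110],[0,0,7],0]
    - [[26,-175,-110],[0,0,10],0]
    - [[34,-230,-110],[0,0,13],0]
    - [[42,-285,-110],[0,0,16],0]

```text
time: 20.68
position: [0.5627, -0.1902, 0.128]
ee_rot: [0.0, -0.124, 0.992, -0.0]
force: [1.2, 0.5, -0.2]
grip_width: 0.0237
finger_force: 39.5
```

Run:
```python
from m import *
s=ctrl.observe();print(s['position'],s['grip_width'],s['finger_force'])
go(.601,-.282,.10,101.1)
```

```text
[ 0.56271662 -0.19024774  0.12799451] 0.023678200261085792 39.45734202861786
t20.68 shift [-14.5 -98.3  28. ] turn [-0.   0.   3.1] rows 1.7
```

Request:
drive_tool:
  increments:
    - [[-7,-45,5],[0,0,3],0]
    - [[-14,-90,20],[0,0,3],0]
    - [[-14,-98,28],[0,0,3],0]
    - [[-14,-98,28],[0,0,3],0]
    - [[-14,-98,28],[0,0,3],0]

```text
time: 21.3
position: [0.5999, -0.2786, 0.0997]
ee_rot: [-0.0, -0.099, 0.995, 0.0]
force: [-0.0, -0.5, -0.2]
grip_width: 0.0234
finger_force: 39.5
```

Run:
```python
from m import *
snap('wrist','w11')
s=ctrl.observe();print(s['position'],s['grip_width'],s['finger_force'])
go(.601,-.282,.0225,101.1)
```

```text
[ 0.60015995 -0.27860201  0.09997894] 0.023597122277148507 39.49686884880066
t21.35 shift [-0.1 -3.5 77.5] turn [0.  0.  0.3] rows 1.2
```

View pics/w11.png

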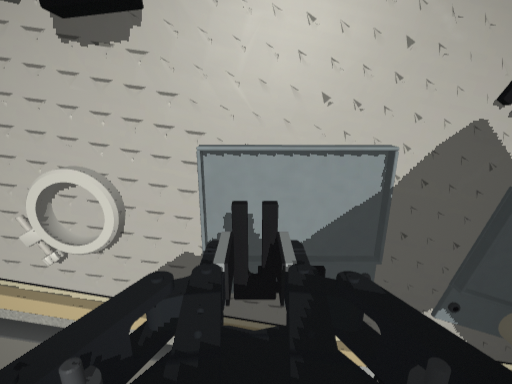

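The fork is held level at (255,200–300). The fork tray's near rim runs from (198,147) to (396,148), parallel to the tool. I'll check the position numerically.

Run:
```python
from m import *
v=load('w11');P=plane(v[2],v[3],[(198,147),(396,148)],.015)[:,:2];m=P.mean(0);d=P[0]-P[1]
x=np.array([d[1],-d[0]])/np.linalg.norm(d);x*=np.sign(x[0]);o=m+.051*x
print(P.round(4),np.linalg.norm(d),np.degrees(np.arctan2(x[1],x[0])),'origin',o.round(4))
yv=np.array([-x[1],x[0]]);print(o+.035*yv,o-.035*yv)
print('fork near end',plane(v[2],v[3],[(255,201)],.1-.0183+.007).round(4))
```

```text
[[ 0.5615 -0.3315]
 [ 0.5323 -0.1833]] 0.15114934020229542 11.173425405593907 origin [ 0.5969 -0.2475]
[ 0.59015247 -0.2131757 ] [ 0.60371703 -0.28184886]
fork near end [[ 0.572  -0.2852  0.0887]]
```

Request:
drive_tool:
  increments:
    - [[0,-3,20],[0,0,0],0]
    - [[-2,-3,45],[0,0,0],0]
    - [[-2,-3,64],[0,0,0],0]
    - [[-2,-3,74],[0,0,0],0]
    - [[-2,-3,77],[0,0,0],0]
    - [[-2,-3,78],[0,0,0],0]
    - [[-2,-3,78],[0,0,0],0]

```text
time: 22.22
position: [0.6032, -0.2829, 0.0221]
ee_rot: [0.001, -0.099, 0.995, -0.0]
force: [-0.1, -0.1, 0.3]
grip_width: 0.0239
finger_force: 39.5
```

Request:
drive_tool:
  increments:
    - [[0,0,0.5],[0,0,0],0]
    - [[0,0,0.5],[0,0,0],40]
    - [[0,0,0.5],[0,0,0],40]
    - [[0,0,0.5],[0,0,0],40]
    - [[0,0,-20],[0,0,0],40]
    - [[0,0,-60],[0,0,0],50]
    - [[0,0,-85],[0,0,0],50]

```text
time: 23.1
position: [0.6038, -0.2833, 0.1101]
ee_rot: [0.001, -0.099, 0.995, -0.001]
force: [-0.7, 0.1, -0.2]
grip_width: 0.0424
finger_force: 0.0
```

Run:
```python
from m import *
snap('wrist','w12');v=load('w12')
u=project(v[2],v[3],[.603,-.282,.01])[0].astype(int);print(u)
print(shape(v,blob(v,(u[0]-40,u[1]-60,u[0]+40,min(238,u[1]+55)),0,38),.010))
s=ctrl.observe();print(s['position'],s['grip_width'],s['finger_force'])
go(.4565,-.0895,.10,69.3)
```

```text
[257 199]
((605.9, -283.7), (24.1, 59.5), 11.6)
[ 0.60543738 -0.28428149  0.1137193 ] 0.04269380566499016 0.0
t23.15 shift [107.7 220.4  11.7] turn [-0.3  0.4 32.1] rows 3.9
```

Fork in the tray at (605,−283), shape 24 × 59.5, yaw 11.6°, so it lies flat. Next is forkR.

Request:
drive_tool:
  increments:
    - [[12,25,-5],[0,0,4],50]
    - [[35,72,-5],[0,0,11],50]
    - [[62,127,-5],[0,0,19],50]
    - [[87,180,0],[0,0,27],50]
    - [[104,213,8],[0,0,32],50]
    - [[108,220,12],[0,0,32],50]
    - [[108,220,12],[0,0,32],50]
    - [[108,220,12],[0,0,32],50]

```text
time: 24.15
position: [0.4549, -0.0894, 0.0951]
ee_rot: [0.001, 0.179, 0.984, -0.0]
force: [-0.1, 0.1, 0.4]
grip_width: 0.0425
finger_force: 0.0
```

Run:
```python
from m import *
snap('wrist','w13');v=load('w13')
u=project(v[2],v[3],[.4565,-.0895,.007])[0].astype(int);print(u)
print(shape(v,blob(v,(u[0]-40,u[1]-60,u[0]+40,min(236,u[1]+55)),0,38),.007))
s=ctrl.observe();print(s['position'],s['grip_width']);go(.4565,-.0895,.0185,69.3)
```

```text
[256 206]
((455.3, -89.2), (24.1, 54.8), 159.4)
[ 0.45476869 -0.08934412  0.0949547 ] 0.04282266633776872
t24.20 shift [-1.5  0.5 76.5] turn [-0.   0.1  0. ] rows 1.2
```

Request:
drive_tool:
  increments:
    - [[0,0,20],[0,0,0],50]
    - [[-1,0,45],[0,0,0],50]
    - [[-1,0,65],[0,0,0],50]
    - [[-1,0,74],[0,0,0],50]
    - [[-1,0,76.5],[0,0,0],50]
    - [[-1,0,76.5],[0,0,0],50]
    - [[-1,0,76.5],[0,0,0],0]
    - [[-1,0,76.5],[0,0,0],0]

```text
time: 25.2
position: [0.4551, -0.0888, 0.0187]
ee_rot: [0.001, 0.179, 0.984, -0.0]
force: [-0.5, 0.3, 4.7]
grip_width: 0.0234
finger_force: 39.5
```

Request:
drive_tool:
  increments:
    - [[0,0,0],[0,0,0],0]
    - [[0,0,0],[0,0,0],0]
    - [[0,0,-10],[0,0,0],0]
    - [[0,0,-40],[0,0,0],0]
    - [[0,0,-80],[0,0,0],0]
    - [[0,0,-100],[0,0,0],0]

```text
time: 25.95
position: [0.4553, -0.0888, 0.1204]
ee_rot: [0.002, 0.179, 0.984, -0.0]
force: [-0.6, -0.4, -0.3]
grip_width: 0.0235
finger_force: 39.4
```

Run:
```python
from m import *
s=ctrl.observe();print(s['position'],s['grip_width']);go(.590,-.213,.10,101.2)
```

```text
[ 0.45534525 -0.08879803  0.12041064] 0.02347643071397205
t25.95 shift [-169.7  -68.8   21. ] turn [ -0.1   0.2 -31.8] rows 3.0
```

Request:
drive_tool:
  increments:
    - [[-20,-8,0],[0,0,-4],0]
    - [[-60,-24,0],[0,0,-12],0]
    - [[-105,-42,2],[0,0,-21],0]
    - [[-145,-58,8],[0,0,-28],0]
    - [[-166,-67,18],[0,0,-32],0]
    - [[-170,-69,21],[0,0,-32],0]
    - [[-170,-69,21],[0,0,-32],0]
    - [[-170,-69,21],[0,0,-32],0]

```text
time: 26.95
position: [0.5887, -0.2121, 0.0972]
ee_rot: [-0.0, -0.099, 0.995, 0.0]
force: [-0.4, -0.3, -0.4]
grip_width: 0.0235
finger_force: 39.4
```

Run:
```python
from m import *
snap('wrist','w14');v=load('w14');P=[.605,-.283,.01]
u=project(v[2],v[3],P)[0].astype(int);print(u,v[0][u[1],u[0]])
s=ctrl.observe();print(s['position'],s['grip_width'],s['finger_force']);go(.590,-.213,.0215,101.2)
```

```text
[167 208] [146 145 134]
[ 0.58882093 -0.21222201  0.09730395] 0.02344663188888135 39.44070339202881
t27.00 shift [-1.  -1.  75.8] turn [-0.   0.   0.2] rows 1.2
```

Request:
drive_tool:
  increments:
    - [[0,0,20],[0,0,0],0]
    - [[-1,0,45],[0,0,0],0]
    - [[-1,0,63],[0,0,0],0]
    - [[-1,0,72],[0,0,0],0]
    - [[-1,0,75.5],[0,0,0],0]
    - [[-1,0,76],[0,0,0],0]
    - [[-1,0,76],[0,0,0],0]

```text
time: 27.88
position: [0.5905, -0.2129, 0.0217]
ee_rot: [0.0, -0.099, 0.995, -0.0]
force: [-2.8, 1.2, 5.5]
grip_width: 0.0236
finger_force: 40.0
```

Request:
drive_tool:
  increments:
    - [[0,0,0.5],[0,0,0],0]
    - [[0,0,0.5],[0,0,0],40]
    - [[0,0,0.5],[0,0,0],40]
    - [[0,0,0.5],[0,0,0],40]
    - [[0,0,-20],[0,0,0],40]
    - [[0,0,-60],[0,0,0],50]
    - [[0,0,-100],[0,0,0],80]

```text
time: 28.75
position: [0.5903, -0.2129, 0.1232]
ee_rot: [0.0, -0.099, 0.995, -0.0]
force: [0.2, -1.0, 0.8]
grip_width: 0.0593
finger_force: 0.0
```

Run:
```python
from m import *
snap('wrist','w15');v=load('w15')
for P in([.603,-.282,.01],[.59,-.213,.01]):
  u=project(v[2],v[3],P)[0].astype(int);print(u,shape(v,blob(v,(max(u[0]-35,0),u[1]-60,u[0]+35,min(230,u[1]+55)),0,38),.010))
s=ctrl.observe();print(s['position'],s['grip_width'])
go(.3475,-.2955,.10,90)
```

```text
[178 195] ((605.6, -283.1), (24.5, 58.3), 11.4)
[255 196] ((593.6, -214.0), (23.9, 58.6), 11.4)
[ 0.59351512 -0.21451237  0.12976958] 0.06682806064919765
t28.80 shift [257.4 -30.7  28. ] turn [-0.3  0.5 11.4] rows 4.2
```

Both forks lie flat in their tray, about 70 mm apart and both at 11.4°. Now the tin.

Request:
drive_tool:
  increments:
    - [[25,-3,0],[0,0,2],80]
    - [[70,-8,2],[0,0,4],80]
    - [[125,-15,8],[0,0,6],80]
    - [[180,-22,16],[0,0,9],80]
    - [[225,-27,24],[0,0,11],80]
    - [[252,-30,28],[0,0,11.4],80]
    - [[257,-31,28],[0,0,11.4],80]
    - [[257,-31,28],[0,0,11.4],80]

```text
time: 29.8
position: [0.3449, -0.2945, 0.0938]
ee_rot: [0.001, 0.001, 1.0, -0.001]
force: [-0.6, 0.6, -0.7]
grip_width: 0.0684
finger_force: 0.0
```

Run:
```python
from m import *
snap('wrist','w16');v=load('w16')
u=project(v[2],v[3],[.3475,-.2955,.017])[0].astype(int);print(u)
for th in (180,190,200):
  c=blob(v,(u[0]-50,u[1]-50,u[0]+50,min(u[1]+50,235)),th,255)
  e,r=cv2.minEnclosingCircle(c.astype(np.float32));print(th,e,r,plane(v[2],v[3],[e],.017).round(4),shape(v,c,.017))
s=ctrl.observe();print(s['position'],s['grip_width']);go(.3475,-.2955,.02,90)
```

```text
[254 212]
180 (256.0, 192.0) 13.038504600524902 [[ 0.3306 -0.2946  0.017 ]] ((330.6, -294.6), (8.0, 20.0), 90.0)
190 (255.5, 188.0) 5.500100135803223 [[ 0.3274 -0.295   0.017 ]] ((327.0, -295.0), (0.8, 8.4), 90.0)Traceback (most recent call last):
  File "<stdin>", line 5, in <module>
  File "m.py", line 7, in blob
    c=max(cs,key=cv2.contourArea).reshape(-1,2)+[x0,y0]
      ~~~^^^^^^^^^^^^^^^^^^^^^^^^
ValueError: max() iterable argument is empty
```

View pics/w16.png

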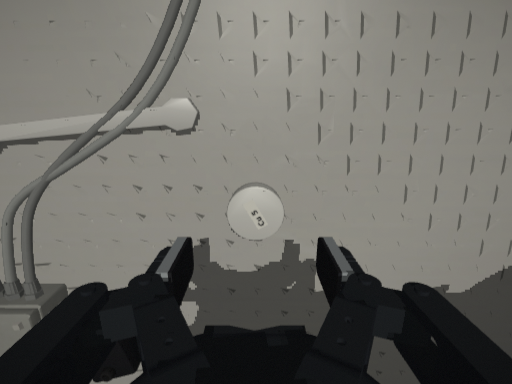

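The tin is at (255,212) against (254,212) expected, centred between the fingers with nothing in their way. Descending.

Request:
drive_tool:
  increments:
    - [[0,0,20],[0,0,0],80]
    - [[-2,-1,45],[0,0,0],80]
    - [[-2,-1,63],[0,0,0],80]
    - [[-2,-1,72],[0,0,0],80]
    - [[-2,-1,73.5],[0,0,0],80]
    - [[-2,-1,73.5],[0,0,0],80]
    - [[-2,-1,73.5],[0,0,0],0]
    - [[-2,-1,73.5],[0,0,0],0]
  newtons: 40

```text
time: 30.85
position: [0.3467, -0.2953, 0.0203]
ee_rot: [0.0, 0.0, 1.0, -0.0]
force: [-1.3, 1.4, 5.9]
grip_width: 0.0437
finger_force: 39.7
```

Request:
drive_tool:
  increments:
    - [[0,0,0],[0,0,0],0]
    - [[0,0,0],[0,0,0],0]
    - [[0,0,-10],[0,0,0],0]
    - [[0,0,-40],[0,0,0],0]
    - [[0,0,-80],[0,0,0],0]
    - [[0,0,-110],[0,0,0],0]

```text
time: 31.6
position: [0.3465, -0.2952, 0.1316]
ee_rot: [0.001, 0.0, 1.0, -0.001]
force: [0.4, -0.3, -0.1]
grip_width: 0.0436
finger_force: 40.8
```

Run:
```python
from m import *
s=ctrl.observe();print(s['position'],s['grip_width']);go(.603,.0023,.13,83)
```

```text
[ 0.34654123 -0.29517611  0.13158022] 0.043620519633283956
t31.60 shift [-256.2  297.7    1.4] turn [-0.1  0.1  7. ] rows 6.3
```

Request:
drive_tool:
  increments:
    - [[-18,21,0],[0,0,1],0]
    - [[-50,58,0],[0,0,2],0]
    - [[-88,102,0],[0,0,3],0]
    - [[-126,146,0],[0,0,4],0]
    - [[-164,190,0],[0,0,5],0]
    - [[-202,235,0],[0,0,6],0]
    - [[-236,275,0],[0,0,7],0]
    - [[-256,298,0],[0,0,7],0]

```text
time: 32.6
position: [0.6038, 0.0053, 0.1301]
ee_rot: [0.001, 0.061, 0.998, 0.0]
force: [0.0, -0.1, 0.1]
grip_width: 0.0436
finger_force: 40.8
```

Request:
drive_tool:
  increments:
    - [[0,0,20],[0,0,0],0]
    - [[0,0,30],[0,0,0],0]
    - [[0,0,30],[0,0,0],0]

```text
time: 32.98
position: [0.6006, 0.0023, 0.0977]
ee_rot: [-0.002, 0.062, 0.998, 0.0]
force: [0.1, -0.0, -0.4]
grip_width: 0.0436
finger_force: 40.8
```

Run:
```python
from m import *
s=ctrl.observe();print(s['position'],s['grip_width'],s['finger_force']);go(.603,.0023,.024,83)
snap('wrist','w17')
v=load('w17');o=np.array([.603,.0023]);a=np.radians(-7);x=np.array([np.cos(a),np.sin(a)]);y=np.array([-x[1],x[0]])
# near wall by depth profile along tray x
for k in range(-66,-36,3):
  for yy in(.045,):
    P=o+k/1000*x+yy*y;u=project(v[2],v[3],[*P,.01])[0].round().astype(int)
    q=v[2][:3,3]+ray(v[2],v[3],u)[1][0]*v[1][u[1],u[0]];print(k,u,q.round(4),v[0][u[1],u[0]])
```

```text
[0.60061716 0.00230345 0.09766835] 0.04361842768457408 40.84001004695892
t32.98 shift [-2.6  0.3 73.7] turn [ 0.  -0.2 -0.1] rows 1.2
-66 [316 126] [ 0.544   0.0576 -0.0008] [108 112 114]
-63 [315 130] [ 0.547   0.0566 -0.0008] [107 112 113]
-60 [315 134] [5.50e-01 5.62e-02 3.00e-04] [107 112 113]
-57 [315 138] [ 5.532e-01  5.610e-02 -2.000e-04] [107 112 113]
-54 [315 142] [ 0.5564  0.056  -0.0006] [104 110 111]
-51 [314 146] [0.5592 0.0545 0.0017] [89 91 88]
-48 [314 150] [0.5605 0.0518 0.0146] [87 86 80]
-45 [314 153] [0.5646 0.0539 0.0033] [87 86 79]
-42 [314 157] [0.5679 0.0538 0.0025] [86 85 79]
-39 [313 161] [0.5291 0.0102 0.2233] [88 86 80]
```

Request:
drive_tool:
  increments:
    - [[0,0,20],[0,0,0],0]
    - [[-2,0,45],[0,0,0],0]
    - [[-2,0,62],[0,0,0],0]
    - [[-2,0,70],[0,0,0],0]
    - [[-2,0,73],[0,0,0],0]
    - [[-2,0,74],[0,0,0],0]
    - [[-2,0,74],[0,0,0],0]

```text
time: 33.9
position: [0.605, 0.0028, 0.026]
ee_rot: [0.001, 0.061, 0.998, -0.0]
force: [-0.1, -0.1, -0.7]
grip_width: 0.043
finger_force: 40.8
```

Request:
drive_tool:
  increments:
    - [[0,0,1],[0,0,0],0]
    - [[0,0,2],[0,0,0],0]
    - [[0,0,2.5],[0,0,0],0]
    - [[0,0,2.5],[0,0,0],0]

```text
time: 34.4
position: [0.6047, 0.0028, 0.0234]
ee_rot: [0.0, 0.061, 0.998, -0.0]
force: [-2.8, 0.1, 5.6]
grip_width: 0.0438
finger_force: 41.3
```

Request:
drive_tool:
  increments:
    - [[0,0,0],[0,0,0],65]
    - [[0,0,0],[0,0,0],65]
    - [[0,0,0],[0,0,0],65]
    - [[0,0,-20],[0,0,0],65]
    - [[0,0,-60],[0,0,0],65]
    - [[0,0,-110],[0,0,0],65]
    - [[40,0,-170],[0,0,0],65]
    - [[100,0,-220],[0,0,0],65]

```text
time: 35.4
position: [0.524, 0.0125, 0.2302]
ee_rot: [0.002, 0.061, 0.998, -0.0]
force: [0.0, -0.5, 0.9]
grip_width: 0.0551
finger_force: 0.0
```

Request:
drive_tool:
  increments:
    - [[50,0,-20],[0,0,0],65]
    - [[100,0,-20],[0,0,0],65]
    - [[100,0,-20],[0,0,0],65]
    - [[100,0,-20],[0,0,0],65]

```text
time: 35.9
position: [0.4253, 0.0249, 0.2477]
ee_rot: [0.002, 0.061, 0.998, -0.0]
force: [-0.5, -0.2, 1.0]
grip_width: 0.0552
finger_force: 0.0
```

Run:
```python
from m import *
snap('wrist','w18');snap('top','top2');snap('scene','scene2')
s=ctrl.observe();print(s['position'],s['time'])
w=load('w18')[0];t=load('top2')[0][105:260,140:380]
t=cv2.resize(t,(480,310),interpolation=cv2.INTER_CUBIC);sc=load('scene2')[0][100:300,130:400]
sc=cv2.resize(sc,(320,237));w2=cv2.resize(w,(380,285))
out=np.zeros((600,800,3),np.uint8);out[:310,:480]=t;out[:237,480:]=sc;out[312:597,:380]=w2;cv2.imwrite('pics/final.png',out)
```

```text
[0.42546204 0.02475586 0.24667579] 36.05
```

View pics/final.png

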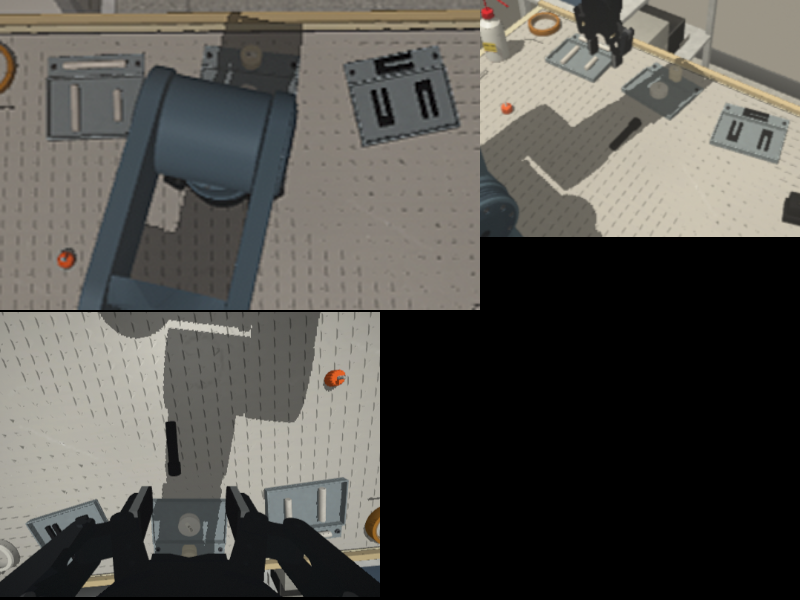

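The final picture shows two posts at (75,105) and (118,105) in the left tray, two forks at (382,107) and (427,102) in the right one, and the tin at (189,523) in the middle one. The torch and knob have not moved. I'll check that the tin lies flat and hand in.

Run:
```python
from m import *
v=load('w18');ok=[]
for dx,dy in((0,0),(.015,0),(-.015,0),(0,.015),(0,-.015)):
    u=project(v[2],v[3],[.605+dx,.003+dy,.022])[0].round().astype(int)
    q=v[2][:3,3]+ray(v[2],v[3],u)[1][0]*v[1][u[1],u[0]];ok.append(q[2])
print(np.round(ok,4))
if max(ok)-min(ok)<.004 and abs(np.median(ok)-.022)<.004: print(ctrl.sign_off())
```

```text
[0.0211 0.0221 0.02   0.0205 0.0207]
the job is handed in; nothing more can be done
None
```

Job handed in at 36 s: both posts, both forks and the tin lie flat in their matching trays, and the torch and knob were left alone; the only slip was a first fork grasp that closed above the piece and was redone.

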